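# Stack the spacer and cover on a battery pack in the assembly fixture

### The arm

A 6-joint arm with a two-finger parallel gripper is mounted at the origin on the work surface. World frame = base frame: x ahead of the robot, y to its left, z up, the work surface at z = 0. Lengths are in mm, angles in rad, forces in N, time in s.
With the tool pointing down it reaches from about 350 to 1000 mm from the base axis. Payload 7.1 kg.
Tool frame: the origin (TCP) lies where the fingers leave the gripper's body, on its centre line; the fingertips stand ctrl.nose_length ahead of it and the grasp point (between the pads) lies 54 mm ahead of it (ctrl.nose_length is the distance from the TCP to the fingertips, in mm); z points along the fingers, y is the line along which they close (so a half turn about z gives the same grasp; the last joint's range is limited). The gripper opens to 85 mm and grips with 20 to 120 N. Pads are 22 mm wide; open, the fingers measure 114 mm over their backs; the gripper's body (76 mm by 85 mm) begins 54 mm behind the grasp point. The pads swing forward as they close: fully open they stand 13 mm farther back than shut.
Start: joints at [-1.147, 0.423, 1.63, -0, 1.089, -0.019], TCP at [267.809, -564.698, 303.919] pointing down, gripper open.
Joint ranges: [-3, 3], [-0.9, 2.11], [0.09, 2.58], [-1.31, 4.45], [0.11, 2.69], [-2.54, 2.54]. Speed limits (rad/s): [2.39, 2.39, 3.01, 3.14, 3.14, 3.14].

### API

Orientations are given as a unit quaternion [w, x, y, z].
In Python, from plant import ctrl gives the robot as it stands. The module is installed in compiled form; this text tells all that it offers.
- The arm moves only by the shell command python3 -m pendant 'ROWS' [FORCE]. ROWS is JSON, a list of rows, each a list of 3 entries, a list of its own where there are three numbers: the turn, a rotation vector about the tool's x, y, z in rad, then the shift along the tool's x, y, z in m, then the gripper command: -1 is shut, 1 is fully open, values between are in proportion. In form: [[[wx, wy, wz], [dx, dy, dz], fingers], ...]. A call has 1 to 8 rows; each row is the pose to reach, as a shift and turn from the pose commanded when the call began, along the tool's axes at that moment; what a row does not reach only later rows make up. A row lasts 1/10 s, in which the tool goes at most 50 mm and 8.59 degrees, less where a joint would pass 70% of its speed; a pose out of reach is approached as far as the arm can. A call with a gripper value outside its range is refused whole. The fingers move at their own pace and stop on an object; FORCE is the grip in N (left out, the last holds). Time passes only in rows, so rows that repeat a pose let the fingers close. It gives the time, the measured TCP pose, the force and the opening at its end, in the units of the state.
- ctrl.sense(): the state, without advancing time (a new reading comes with each control period).
- ctrl.read_camera(name): name is "scene" or "top" or "wrist"; returns a dict with "pixels" (400x640x3 uint8, blue, green, red), "z_map" (400x640 float32, mm along the optical axis (not along the pixel's ray), 0 where there is no reading), "fx", "fy", "cx", "cy" (pixels), "distortion" ([k1, k2, p1, p2, k3] as OpenCV has them; the pictures are not rectified), "world_from_camera" (4x4, takes a point from camera to world coordinates). Camera axes: x right, y up, looking along -z (the intrinsics and any distortion apply to the point x, -y, -z); pixel columns grow to the right and rows downward; lengths in mm; the calibration is good to about 2 mm. A picture is of the moment at which its call begins.
- ctrl.close_job(): hands the job in, once; it reports no verdict.
The state is a dict: "clock": time; "q": joint angles; "qvel": joint speeds; "joint_efforts": joint torques, N m; "tool_pos": TCP position; "tool_rot": TCP orientation; "force": force on the tool from outside, world axes, zero at the start; "moment": the same for the moment, N m; "width": finger opening in mm.
Only numpy, scipy, OpenCV 4.12 (cv2) and the standard library are available. Lean on these libraries where they do the work, as an engineer would, in place of code of your own. Each camera call takes 0.05 s, during which the arm holds its last target. There are 200 camera calls.

### The job

The six-cell block already stands in the aluminium fixture. Put the three-window spacer frame flat on top of it inside the fixture's guides, then put the full-length cover flat on the spacer, both lined up with the fixture, so that block, spacer and cover end as one square stack, let go. Set the parts down gently, do not drop them; the shorter spacer and shorter cover on the bench are for another pack.

Things in the scene. Friction and masses are not known exactly. Their poses are not given: they have to be found in the camera images.
- jig_pocket (a point): Pocket-floor centre of the fixed aluminium fixture (base plate 120 x 84 mm), 10 mm above the bench. Pocket 74 mm along x, 54 along y, z up. A channel-shaped guide at each x end: wall plus lips reaching 12 mm inward along both y sides; straight to 96 mm above this point, flaring 8 mm outward to 108 mm. Both y sides are open over the middle 50 mm: fingers closing along y fit there from above.
- cells_mid (a point): Centre (half-way up) of the battery block: 3 x 2 upright cells in blue wraps between black plastic holders, 62 mm (x) by 42 mm (y) by 70 mm high, loose, already standing in the fixture pocket with about 6 mm play each way; its top is 80 mm above the bench. z up.
- spacer_mid (a point): Centre (half-way up) of the spacer: white plastic frame with three windows in a row, 62 mm along x, 42 mm along y, 15 mm thick, about 30 g, lying loose and flat on the bench; z up. Right either way round (half turn). The shorter frame, 42 mm square with two windows, is not it.
- cover_mid (a point): Centre (half-way up) of the cover: solid black plastic slab with a grey panel and four screw heads on top, 62 mm along x, 42 mm along y, 18 mm thick, about 50 g, lying loose and flat on the bench; z up. Right either way round (half turn). The shorter cover, 42 mm square, is not it.
Not all that is in view belongs to the job. What is shaped like the part that bears spacer_mid but brown or yellow is not meant.

How it is judged:
By the outcome, as a careful person would: the job done as asked, in the order asked, and still so for the second after the job is handed in, with the robot touching nothing.
It also fails if it takes over 51 s, if anything falls off the work surface, if the arm or the gripper's body presses on something with over 40 N, if the wrist force passes 120 N, or if a joint passes its speed limit or range.

## Working session

There is one attempt and no reset: what is moved stays moved. The work goes in short steps, Python scripts to look and compute and a shell command to move; the robot and the scene stay as the last step left them, time stands still between calls to the robot, and variables do not carry over. Pictures are saved under pics/ and viewed, on a budget of 10 in all, crops included, one or two more only if the job needs it, and the job is handed in when it is done.

```bash
mkdir -p pics
cat > h.py <<'E'
import numpy as np, cv2
from plant import ctrl
def snap(n,save=None):
    d=ctrl.read_camera(n)
    if save: cv2.imwrite(f'pics/{save}.png',d['pixels'])
    np.savez(f'pics/{save or n}.npz',**{k:d[k] for k in d}); return d
def cloud(d):
    z=np.asarray(d['z_map'],float); K=np.array([[d['fx'],0,d['cx']],[0,d['fy'],d['cy']],[0,0,1.]])
    v,u=np.mgrid[0:z.shape[0],0:z.shape[1]]
    p=cv2.undistortPoints(np.stack([u,v],-1).reshape(-1,1,2).astype(float),K,np.array(d['distortion'],float)).reshape(z.shape+(2,))
    P=np.stack([p[...,0]*z,-p[...,1]*z,-z,np.ones_like(z)],-1)
    W=(P@np.array(d['world_from_camera']).T)[...,:3]; W[z==0]=np.nan
    return W
E
python3 - <<'E'
from h import *
s=ctrl.sense();print(s,ctrl.nose_length)
a=snap('top','top1')
W=cloud(a);print(np.array(a['world_from_camera']).round(2), W[200,320])
b=snap('scene','scene1');print(np.array(b['world_from_camera']).round(2))
E
```

```text
{'clock': 0.0, 'q': array([-1.14701520e+00,  4.23849485e-01,  1.63071859e+00, -4.75040835e-05,
        1.08862185e+00, -1.89848547e-02]), 'qvel': array([ 0.00056761, -0.00041529, -0.00075361, -0.00079753, -0.00145881,
        0.00094984]), 'joint_efforts': array([-9.20431194e-04, -5.57393539e+01, -2.81746835e+01, -1.18881730e-04,
        7.28553408e-03, -5.38258931e-06]), 'tool_pos': array([ 267.61126065, -564.30564787,  303.12898396]), 'tool_rot': array([-7.78102902e-04,  9.75591973e-01,  2.19589765e-01, -1.81146461e-04]), 'force': array([ 0.35634787, -0.59591839, -0.94100167]), 'moment': array([0.00789251, 0.03205813, 0.03814524]), 'width': 85.74638224057605} 72.6
[[ 2.00000e-02  9.90000e-01 -1.20000e-01  3.77540e+02]
 [-1.00000e+00  2.00000e-02  2.00000e-02  5.15200e+01]
 [ 3.00000e-02  1.20000e-01  9.90000e-01  1.23357e+03]
 [ 0.00000e+00  0.00000e+00  0.00000e+00  1.00000e+00]] [526.48412545   2.18504682  -1.41947161]
[[ 6.3000e-01 -5.8000e-01  5.2000e-01  9.4621e+02]
 [ 7.7000e-01  4.9000e-01 -4.1000e-01 -2.8448e+02]
 [-2.0000e-02  6.6000e-01  7.5000e-01  6.7919e+02]
 [ 0.0000e+00  0.0000e+00  0.0000e+00  1.0000e+00]]
```

View pics/top1.png

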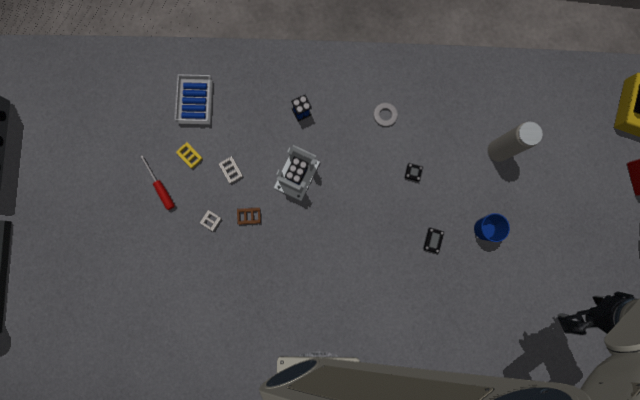

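Top view: the white three-window frame at (231,170) is the spacer. The white two-window frame at (211,221) is the shorter one, and yellow (189,154) and brown (249,216) are decoys. The elongated black slab at (434,240) is the cover and the square one at (414,172) is the shorter one. The fixture with the block is at (297,172), and a 2x2 block outside it at (302,107). I'll confirm these with one enlarged crop and measure them.

Run:
```python
from h import *
d=np.load('pics/top1.npz');W=cloud(d);im=d['pixels']
def c(u,v,r,s): return cv2.resize(im[v-r:v+r,u-r:u+r],(s,s),interpolation=cv2.INTER_CUBIC)
cv2.imwrite('pics/crop1.png',np.vstack([np.hstack([c(231,170,20,300),c(434,240,20,300)]),np.hstack([c(211,221,20,300),c(297,172,32,300)])]))
g=np.nanmedian(W[300:340,100:250,2]);print('bench z',g)
for n,u,v,r,lo,hi in [('sp',231,170,20,6,30),('sps',211,221,14,6,30),('cov',434,240,20,8,30),('covs',414,172,14,8,30),('jig',297,172,35,60,140),('cells',297,170,30,72,88)]:
    S=W[v-r:v+r,u-r:u+r]; m=(S[...,2]-g>lo)&(S[...,2]-g<hi); P=S[m]
    R=cv2.minAreaRect(P[:,:2].astype(np.float32)); print(n,m.sum(),R,'z',np.percentile(P[:,2],[5,50,95]).round(1))
```

```text
bench z -0.42536755307617113
sp 279 ((600.5459594726562, 250.4371337890625), (100.10054016113281, 108.63723754882812), 0.8593279719352722) z [ 6.3 14.6 18.6]
sps 192 ((462.9805908203125, 297.609130859375), (90.48495483398438, 42.00287628173828), 58.66577911376953) z [ 6.8 14.1 18.1]
cov 378 ((421.0779724121094, -314.8740234375), (59.36547088623047, 62.5586051940918), 75.13871765136719) z [13.5 17.9 22.1]
covs 244 ((611.1371459960938, -253.10406494140625), (45.628684997558594, 43.34279251098633), 74.25679779052734) z [12.2 18.6 22.8]
jig 850 ((596.0277099609375, 68.60690307617188), (77.04439544677734, 97.24504089355469), 65.77609252929688) z [ 72.5  83.1 117.7]
cells 432 ((593.0169677734375, 69.62535095214844), (65.81961059570312, 81.68183898925781), 66.02941131591797) z [75.  79.9 84.2]
```

View pics/crop1.png

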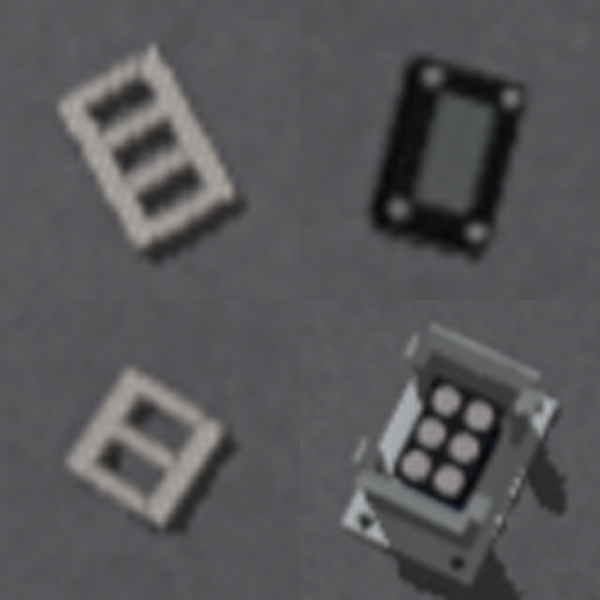

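Confirmed: top-left is a three-window white frame (spacer), top-right the elongated cover, bottom-left the two-window frame. At bottom-right the block stands in the fixture, with the guide walls at the upper and lower ends. I'll write a move calculator and go over the fixture first for a wrist look.

```bash
cat >> h.py <<'E'
from scipy.spatial.transform import Rotation as Ro
def plan(x,y,z,yaw):
    "TCP target, tool down, tool x at yaw deg -> turn, shift in tool axes"
    s=ctrl.sense();q=s['tool_rot'];R=Ro.from_quat([q[1],q[2],q[3],q[0]])
    t=np.radians(yaw);c,n=np.cos(t),np.sin(t)
    T=Ro.from_matrix(np.array([[c,n,0],[n,-c,0],[0,0,-1]]))
    d=R.inv().apply(np.array([x,y,z])-s['tool_pos'])/1000
    w=(R.inv()*T).as_rotvec()
    X=R.as_matrix()[:,0]
    print('t',s['clock'].__round__(2),'pos',s['tool_pos'].round(1),'yaw',np.degrees(np.arctan2(X[1],X[0])).round(2),'F',s['force'].round(1),'w',round(s['width'],1))
    print('turn',w.round(4),'shift',d.round(4),'rows>=',round(max(np.linalg.norm(d)/.05,np.degrees(np.linalg.norm(w))/8.59),1))
E
python3 - <<'E'
from h import *
d=np.load('pics/top1.npz');W=cloud(d)
for n,u,v in [('sp',231,170),('cov',434,240),('jig',297,172)]: print(n,np.nanmedian(W[v-3:v+4,u-3:u+4].reshape(-1,3),0).round(1))
plan(520,70,430,25)
E
```

```text
sp [603.9 249.5   2.7]
cov [ 422.4 -308.4   18.4]
jig [588.3  66.5  80.4]
t 0.1 pos [ 267.7 -564.4  303.2] yaw 25.37 F [ 0.9  0.4 -0.2] w 85.9
turn [-0.0014 -0.      0.0065] shift [ 0.4998 -0.4652 -0.1261] rows>= 13.9
```

```bash
python3 -m pendant '[[[0,0,0],[0.04,-0.037,-0.01],1],[[0,0,0],[0.08,-0.074,-0.02],1],[[0,0,0],[0.11,-0.102,-0.03],1],[[0,0,0],[0.14,-0.13,-0.038],1],[[0,0,0],[0.17,-0.158,-0.045],1],[[0,0,0],[0.2,-0.186,-0.05],1],[[0,0,0],[0.23,-0.214,-0.06],1],[[0,0,0],[0.26,-0.242,-0.065],1]]'
python3 -m pendant '[[[0,0,0],[0.03,-0.028,-0.01],1],[[0,0,0],[0.06,-0.056,-0.02],1],[[0,0,0],[0.09,-0.084,-0.03],1],[[0,0,0],[0.12,-0.112,-0.04],1],[[0,0,0],[0.15,-0.14,-0.045],1],[[0,0,0],[0.18,-0.168,-0.05],1],[[0,0,0],[0.21,-0.196,-0.055],1],[[0,0,0],[0.24,-0.223,-0.06],1]]'
python3 - <<'E'
from h import *
a=snap('wrist','w1'); plan(603,250,250,34.6)
M=np.array(a['world_from_camera']);print(M.round(2))
E
```

```text
clock: 0.9
tool_pos: [399.4, -233.1, 369.4]
tool_rot: [0.0, 0.976, 0.219, 0.0]
force: [0.1, -0.0, 0.2]
width: 85.3
clock: 1.7
tool_pos: [520.4, 71.5, 428.9]
tool_rot: [0.0, 0.976, 0.22, -0.0]
force: [0.1, -0.9, -0.5]
width: 85.6
t 1.75 pos [522.7  75.6 429.8] yaw 25.49 F [1.8 2.3 2.1] w 85.4
turn [-0.0016 -0.0038 -0.1591] shift [ 0.1468 -0.1225  0.1806] rows>= 5.3
[[ 4.3000e-01  8.7000e-01  2.5000e-01  5.8516e+02]
 [-9.0000e-01  4.1000e-01  1.2000e-01  1.0125e+02]
 [ 0.0000e+00 -2.8000e-01  9.6000e-01  4.9867e+02]
 [ 0.0000e+00  0.0000e+00  0.0000e+00  1.0000e+00]]
```

View pics/w1.png

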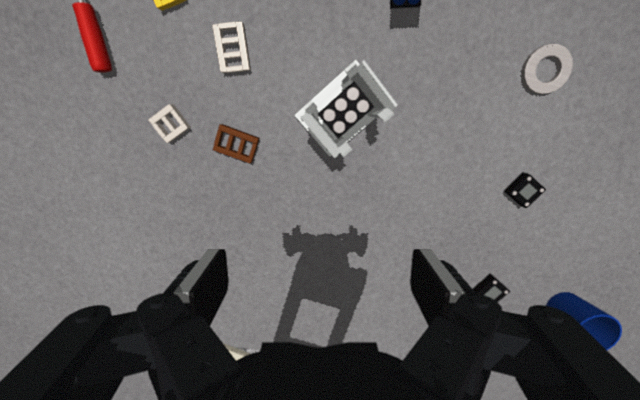

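Wrist view: spacer at (231,47), short frame (168,123), brown frame (236,143), fixture (345,108) with the block in it, and the short cover (524,190). The spacer is clear of its neighbours. I'll measure the spacer and fixture from it.

```bash
cat >> h.py <<'E'
def project(d,Pw):
    M=np.linalg.inv(np.array(d['world_from_camera']));p=np.atleast_2d(Pw)@M[:3,:3].T+M[:3,3]
    K=np.array([[d['fx'],0,d['cx']],[0,d['fy'],d['cy']],[0,0,1.]])
    return cv2.projectPoints(p*[1,-1,-1],np.zeros(3),np.zeros(3),K,np.array(d['distortion'],float))[0][:,0]
def onplane(d,uv,z):
    K=np.array([[d['fx'],0,d['cx']],[0,d['fy'],d['cy']],[0,0,1.]]);M=np.array(d['world_from_camera'])
    p=cv2.undistortPoints(np.asarray(uv,float).reshape(-1,1,2),K,np.array(d['distortion'],float))[:,0]
    r=np.c_[p[:,0],-p[:,1],-np.ones(len(p))]@M[:3,:3].T
    return M[:3,3]+r*((z-M[2,3])/r[:,2])[:,None]
def rect(P):
    (c,s,a)=cv2.minAreaRect(np.asarray(P,np.float32)); 
    if s[0]<s[1]: a+=90;s=s[::-1]
    return np.round(c,1),np.round(s,1),round((a+90)%180-90,1)
def blob(d,mask,u,v,z):
    n,l,_,_=cv2.connectedComponentsWithStats(mask.astype(np.uint8))
    ys,xs=np.where(l==(l[v,u] or np.bincount(l[v-4:v+5,u-4:u+5][l[v-4:v+5,u-4:u+5]>0]).argmax()))
    return rect(onplane(d,np.c_[xs,ys],z)[:,:2]),len(xs)
E
python3 - <<'E'
from h import *
d=np.load('pics/w1.npz');im=d['pixels'].astype(int);W=cloud(d)
print('sp',blob(d,im.min(2)>175,218,47,13))
# cell tops: bright discs inside block
g=im.min(2); m=np.zeros(g.shape,bool); m[75:140,310:385]=True
m&=(g>150)&(abs(W[...,2]-80)<6)
n,l,st,ce=cv2.connectedComponentsWithStats(m.astype(np.uint8));k=[i for i in range(1,n) if 40<st[i,4]<300]
C=onplane(d,ce[k],80);print(st[k,4]);print(C[:,:2].round(1),C.mean(0),rect(C[:,:2]))
S=W[60:165,290:400].reshape(-1,3);P=S[S[:,2]>95];print('guides',len(P),rect(P[:,:2]),np.nanmax(S[:,2]))
P=S[(S[:,2]>104)&(S[:,2]<124)];print(rect(P[:,:2]))
P=S[(S[:,2]>5)&(S[:,2]<14)];print('base',len(P),rect(P[:,:2]))
E
```

```text
sp ((array([605.2, 249.8]), array([62.1, 41.1]), 30.3), 843)
[110 102 100  95  97  90]
[[618.4  69.4]
 [600.   77.4]
 [610.4  51.1]
 [581.7  85.2]
 [592.2  59.2]
 [573.7  67. ]] [596.08242023  68.20455061  80.        ] (array([596.1,  68.2]), array([40., 20.]), -23.4)
guides 1766 (array([595.8,  67.7]), array([97.4, 77.2]), -24.4) 119.77356008537805
(array([595.8,  67.7]), array([97.4, 77.2]), -24.4)
base 1238 (array([595.8,  68. ]), array([120.6,  83.8]), -24.3)
```

Run:
```python
from h import *
plan(605.2,249.8,150,30.3)
```

```text
t 1.75 pos [522.7  75.6 429.8] yaw 25.49 F [1.8 2.3 2.1] w 85.4
turn [-0.0017 -0.0037 -0.084 ] shift [ 0.1484 -0.1212  0.2806] rows>= 6.8
```

```bash
python3 -m pendant '[[[0,0,-0.01],[0.02,-0.016,0.035],0.4],[[0,0,-0.03],[0.042,-0.035,0.075],0.4],[[0,0,-0.05],[0.064,-0.053,0.115],0.4],[[0,0,-0.07],[0.086,-0.071,0.155],0.4],[[0,0,-0.084],[0.108,-0.089,0.195],0.4],[[0,0,-0.084],[0.13,-0.107,0.235],0.4],[[0,0,-0.084],[0.15,-0.124,0.27],0.4],[[0,0,-0.084],[0.15,-0.126,0.28],0.4]]'
python3 -m pendant '[[[0,0,0],[0,0,0],0.4],[[0,0,0],[0,0,0],0.4]]'
python3 - <<'E'
from h import *
d=snap('wrist','w2');im=d['pixels'].astype(int)
uv=project(d,[[605.2,249.8,13]])[0];print(uv)
u,v=uv.round().astype(int)
W=cloud(d);m=(im.min(2)>165)&(W[...,2]<25)
n,l,st,ce=cv2.connectedComponentsWithStats(m.astype(np.uint8))
for i in range(1,n):
  if st[i,4]>600:
    ys,xs=np.where(l==i);print(st[i],rect(onplane(d,np.c_[xs,ys],15)[:,:2]))
plan(605.2,249.8,73,30.3)
E
```

```text
clock: 2.55
tool_pos: [600.8, 249.4, 144.2]
tool_rot: [0.0, 0.965, 0.261, -0.003]
force: [0.3, -0.5, -0.3]
width: 60.1
clock: 2.75
tool_pos: [601.9, 247.3, 149.7]
tool_rot: [0.0, 0.966, 0.26, 0.0]
force: [1.1, 0.4, 0.5]
width: 59.7
[316.82802753 206.6656734 ]
[ 285  164   63   86 3184] (array([604.8, 249.5]), array([62.1, 41.8]), 30.9)
[ 481  245  107   54 1617] (array([629.3,  75.8]), array([61. , 52.7]), -24.2)
t 2.8 pos [602.3 247.2 150.5] yaw 30.15 F [-0.2  0.  -0. ] w 59.9
turn [ 0.0004 -0.0017 -0.0027] shift [ 0.0036 -0.0009  0.0775] rows>= 1.6
```

View pics/w2.png

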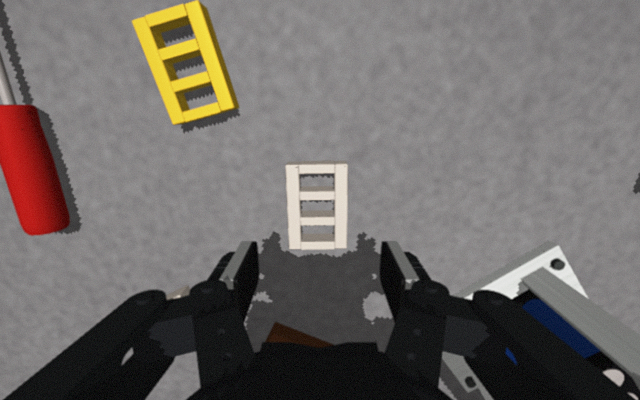

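Wrist view: the spacer lies squarely between the fingers at (317,206), with the yellow decoy at (185,62) and the fixture lower right. Both measurements agree (605,250, about 30.6°). I'll descend and grip.

```bash
python3 -m pendant '[[[0,0,-0.006],[0.003,-0.001,0.03],0.4],[[0,0,-0.006],[0.003,-0.001,0.055],0.4],[[0,0,-0.006],[0.003,-0.001,0.07],0.4],[[0,0,-0.006],[0.003,-0.001,0.077],0.4],[[0,0,-0.006],[0.003,-0.001,0.077],0.4],[[0,0,-0.006],[0.003,-0.001,0.077],-0.3],[[0,0,-0.006],[0.003,-0.001,0.077],-0.3],[[0,0,-0.006],[0.003,-0.001,0.077],-0.3]]' 30
python3 -m pendant '[[[0,0,0],[0,0,0],-0.3],[[0,0,0],[0,0,0],-0.3]]'
```

```text
clock: 3.6
tool_pos: [604.8, 250.4, 73.4]
tool_rot: [-0.0, 0.965, 0.263, 0.001]
force: [-0.7, -1.8, 5.9]
width: 40.7
clock: 3.8
tool_pos: [604.9, 250.5, 73.4]
tool_rot: [-0.0, 0.965, 0.263, 0.001]
force: [0.1, -0.3, 6.5]
width: 41.2
```

```bash
python3 -m pendant '[[[0,0,0],[0,0,-0.01],-0.3],[[0,0,0],[0,0,-0.04],-0.3],[[0,0,0],[0,0,-0.08],-0.3],[[0,0,0],[0,0,-0.12],-0.3],[[0,0,0],[0,0,-0.16],-0.3],[[0,0,0],[0,0,-0.17],-0.3],[[0,0,0],[0,0,-0.17],-0.3]]'
python3 - <<'E'
from h import *
d=snap('wrist','w3');im=d['pixels'].astype(int);W=cloud(d)
plan(595.8,67.9,240,-24.35)
q=ctrl.sense();R=Ro.from_quat(np.r_[q['tool_rot'][1:],q['tool_rot'][0]])
m=(im.min(2)>150)&(W[...,2]>130)&(W[...,2]<200)
T=R.inv().apply(W[m]-q['tool_pos']);print(m.sum(),'spacer in tool, lo/hi',np.percentile(T,[1,50,99],axis=0).round(1))
E
```

```text
clock: 4.5
tool_pos: [604.8, 250.6, 244.7]
tool_rot: [-0.0, 0.965, 0.263, 0.002]
force: [-0.5, 0.1, -0.4]
width: 41.6
t 4.55 pos [603.9 250.2 242.5] yaw 30.53 F [-0.  -0.1 -1.4] w 41.2
turn [-4.000e-04 -1.100e-03  9.579e-01] shift [-0.0996  0.1529  0.0024] rows>= 6.4
4028 spacer in tool, lo/hi [[ -5.3 -19.5  55.1]
 [ 16.    1.1  56.5]
 [ 31.4  21.3  57.8]]
```

View pics/w3.png

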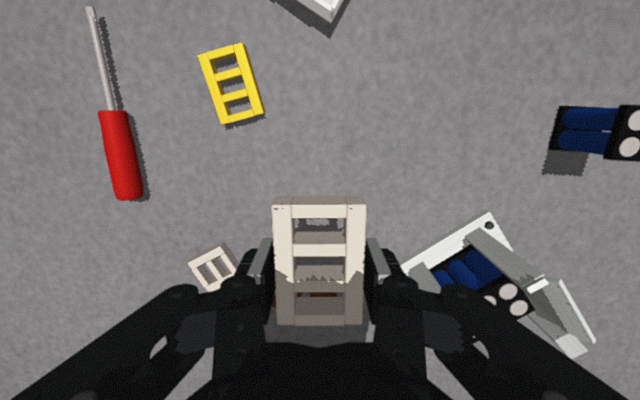

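Wrist view: the spacer is held level between the pads, its far edge at 31 mm from the tool axis, so it is centred. Next, over to the fixture.

```bash
python3 -m pendant '[[[0,0,0.12],[-0.008,0.012,0],-0.3],[[0,0,0.24],[-0.022,0.034,0],-0.3],[[0,0,0.36],[-0.037,0.057,0],-0.3],[[0,0,0.48],[-0.052,0.08,0],-0.3],[[0,0,0.6],[-0.067,0.103,0],-0.3],[[0,0,0.74],[-0.082,0.126,0],-0.3],[[0,0,0.86],[-0.094,0.144,0],-0.3],[[0,0,0.958],[-0.1,0.153,0],-0.3]]'
python3 -m pendant '[[[0,0,0],[0,0,0],-0.3],[[0,0,0],[0,0,0],-0.3],[[0,0,0],[0,0,0],-0.3],[[0,0,0],[0,0,0],-0.3]]'
python3 - <<'E'
from h import *
plan(595.8,67.9,190,-24.35)
E
```

```text
clock: 5.35
tool_pos: [594.1, 65.7, 239.4]
tool_rot: [0.001, 0.977, -0.214, -0.002]
force: [-0.7, 0.3, -0.0]
width: 41.4
clock: 5.75
tool_pos: [595.4, 68.4, 241.5]
tool_rot: [0.0, 0.978, -0.21, -0.0]
force: [0.2, 0.4, -1.0]
width: 41.1
t 5.75 pos [595.4  68.4 241.5] yaw -24.24 F [ 0.2  0.4 -1. ] w 41.1
turn [0.0002 0.0006 0.002 ] shift [0.0006 0.0003 0.0515] rows>= 1.0
```

```bash
python3 -m pendant '[[[0,0,0.002],[0.0005,0.0005,0.02],-0.3],[[0,0,0.002],[0.0005,0.0005,0.04],-0.3],[[0,0,0.002],[0.0005,0.0005,0.055],-0.3],[[0,0,0.002],[0.0005,0.0005,0.068],-0.3],[[0,0,0.002],[0.0005,0.0005,0.076],-0.3],[[0,0,0.002],[0.0005,0.0005,0.08],-0.3],[[0,0,0.002],[0.0005,0.0005,0.083],-0.3],[[0,0,0.002],[0.0005,0.0005,0.083],-0.3]]'
python3 -m pendant '[[[0,0,0],[0,0,0],-0.3],[[0,0,0],[0,0,0.001],-0.3],[[0,0,0],[0,0,0.002],-0.3],[[0,0,0],[0,0,0.002],-0.3]]'
python3 - <<'E'
from h import *
snap('scene','s2'); d=snap('wrist','w4');im=d['pixels']
plan(595.8,67.9,153.4,-24.35)
s=np.load('pics/s2.npz');u,v=project(s,[[596,68,90]])[0].round().astype(int)
c=lambda i,u,v,r:cv2.resize(i[max(v-r,0):v+r,max(u-r,0):u+r],(400,400),interpolation=cv2.INTER_CUBIC)
cv2.imwrite('pics/c4.png',np.hstack([c(s['pixels'],u,v,50),cv2.resize(im[100:350,195:445],(400,400))]))
E
```

```text
clock: 6.55
tool_pos: [595.9, 66.9, 159.0]
tool_rot: [-0.0, 0.977, -0.212, 0.0]
force: [-1.0, 0.6, -0.5]
width: 41.3
clock: 6.95
tool_pos: [595.8, 66.9, 157.0]
tool_rot: [-0.0, 0.977, -0.212, 0.0]
force: [0.1, -0.3, -0.5]
width: 41.3
t 7.05 pos [595.8  66.9 157. ] yaw -24.48 F [-0.5  0.  -0.4] w 41.3
turn [-0.0001 -0.0001 -0.0023] shift [-0.0004 -0.0009  0.0036] rows>= 0.1
```

View pics/c4.png

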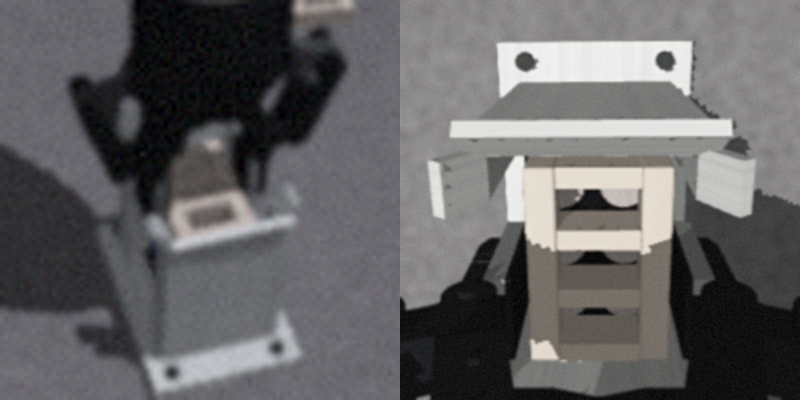

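Both views show the spacer between the guides, square and just above the cells. I'll trim 1 mm in y and lower until contact.

```bash
python3 -m pendant '[[[0,0,-0.002],[0,-0.001,0.001],-0.3],[[0,0,-0.002],[0,-0.001,0.002],-0.3],[[0,0,-0.002],[0,-0.001,0.003],-0.3],[[0,0,-0.002],[0,-0.001,0.003],-0.3]]'
python3 -m pendant '[[[0,0,0],[0,0,0.0005],-0.3],[[0,0,0],[0,0,0.001],-0.3],[[0,0,0],[0,0,0.001],-0.3]]'
```

```text
clock: 7.45
tool_pos: [596.1, 67.8, 153.7]
tool_rot: [0.0, 0.977, -0.211, -0.0]
force: [0.5, -0.2, -0.6]
width: 41.0
clock: 7.75
tool_pos: [596.2, 67.9, 153.4]
tool_rot: [0.0, 0.977, -0.211, 0.0]
force: [-1.4, -0.7, 4.1]
width: 41.4
```

```bash
python3 -m pendant '[[[0,0,0],[0,0,0.0003],0.15],[[0,0,0],[0,0,0.0003],0.3],[[0,0,0],[0,0,0.0003],0.3],[[0,0,0],[0,0,-0.005],0.3],[[0,0,0],[0,0,-0.02],0.3],[[0,0,0],[0,0,-0.05],0.3],[[0,0,0],[0,0,-0.09],0.3],[[0,0,0],[0,0,-0.13],0.3]]'
python3 -m pendant '[[[0,0,0],[-0.025,0,-0.03],0.3],[[0,0,0],[-0.05,0,-0.06],0.3],[[0,0,0],[-0.05,0,-0.06],0.3],[[0,0,0],[-0.05,0,-0.06],0.3]]'
python3 - <<'E'
from h import *
d=snap('wrist','w5');im=d['pixels'].astype(int);W=cloud(d)
S=W.reshape(-1,3);g=im.min(2).ravel()
near=np.hypot(S[:,0]-596,S[:,1]-68)<60
P=S[near&(g>120)&(abs(S[:,2]-95)<5)];print('spacer',len(P),np.median(P[:,2]),rect(P[:,:2]))
P=S[near&(S[:,2]>104)];print('guide',rect(P[:,:2]))
u,v=project(d,[[596,68,95]])[0].round().astype(int);print(u,v)
cv2.imwrite('pics/c5.png',cv2.resize(d['pixels'][max(v-80,0):v+80,u-80:u+80],(480,480)))
plan(422,-312,250,-16)
E
```

```text
clock: 8.55
tool_pos: [596.0, 67.8, 285.2]
tool_rot: [-0.0, 0.977, -0.211, 0.0]
force: [0.7, 0.8, 0.2]
width: 56.1
clock: 8.95
tool_pos: [550.8, 88.6, 344.6]
tool_rot: [-0.0, 0.978, -0.211, 0.002]
force: [-0.5, 0.4, -0.2]
width: 55.4
spacer 1763 94.79322550625011 (array([593.7,  70. ]), array([68.6, 63.7]), -23.7)
guide (array([593.7,  69.1]), array([101.3,  95.6]), -24.1)
319 131
t 9.0 pos [550.7  88.4 343.4] yaw -24.35 F [-0.5  0.7 -0. ] w 55.7
turn [-0.0004 -0.001  -0.1457] shift [0.0477 0.4179 0.0932] rows>= 8.6
```

View pics/c5.png

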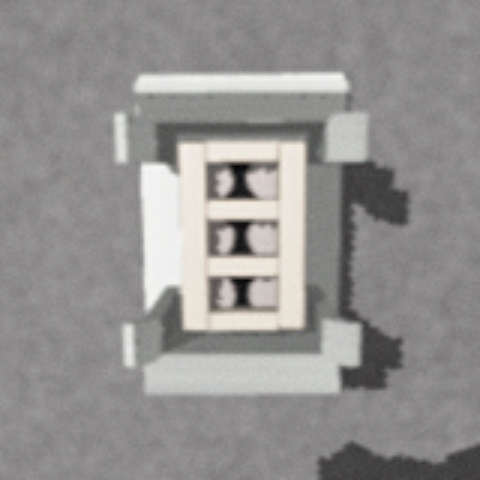

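The spacer lies flat at top z 94.8, centred and square in the fixture. Next, the cover.

```bash
python3 -m pendant '[[[0,0,-0.01],[0.002,0.025,0],0.3],[[0,0,-0.03],[0.007,0.065,0],0.3],[[0,0,-0.05],[0.012,0.11,0.005],0.3],[[0,0,-0.07],[0.018,0.155,0.01],0.3],[[0,0,-0.09],[0.023,0.2,0.02],0.3],[[0,0,-0.11],[0.028,0.245,0.03],0.3],[[0,0,-0.13],[0.034,0.29,0.045],0.3],[[0,0,-0.145],[0.038,0.33,0.06],0.3]]'
python3 -m pendant '[[[0,0,0],[0.004,0.04,0.015],0.3],[[0,0,0],[0.009,0.075,0.03],0.4],[[0,0,0],[0.009,0.088,0.033],0.4],[[0,0,0],[0.009,0.088,0.033],0.4],[[0,0,0],[0.009,0.088,0.033],0.4]]'
python3 - <<'E'
from h import *
d=snap('wrist','w6');im=d['pixels'].astype(int);W=cloud(d);S=W.reshape(-1,3)
P=S[(np.hypot(S[:,0]-422,S[:,1]+312)<55)&(abs(S[:,2]-18)<4.5)];print('cover',len(P),np.median(P[:,2]),rect(P[:,:2]))
hsv=cv2.cvtColor(d['pixels'],cv2.COLOR_BGR2HSV)
print(project(d,[[422,-312,18]]))
plan(422,-312,150,-16)
E
```

```text
clock: 9.8
tool_pos: [448.2, -230.2, 281.3]
tool_rot: [-0.0, 0.99, -0.14, -0.001]
force: [0.5, -0.7, -0.2]
width: 55.5
clock: 10.3
tool_pos: [433.4, -314.3, 249.5]
tool_rot: [-0.001, 0.99, -0.14, -0.001]
force: [0.2, 0.4, 0.3]
width: 59.9
cover 2451 17.83728204726748 (array([ 423.5, -309.4]), array([61.9, 42. ]), -15.0)
[[319.3462716  192.85108749]]
t 10.35 pos [ 433.7 -314.   249.9] yaw -16.03 F [-0.2  0.8  1. ] w 60.3
turn [-0.0005  0.0005 -0.0005] shift [-0.0117  0.0014  0.0999] rows>= 2.0
```

View pics/w6.png

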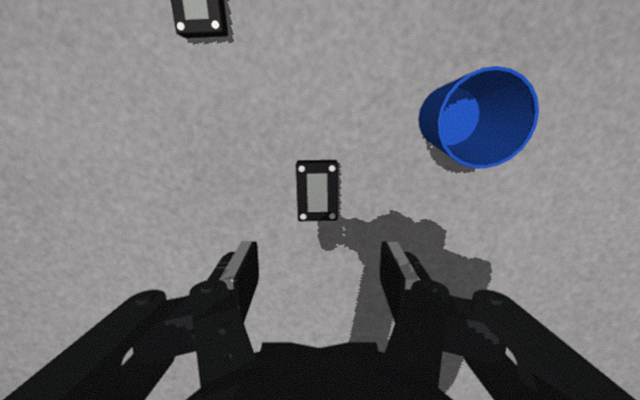

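The cover is at (318,190), 61.9×42 mm and 17.8 mm high at (423.5, −309.4), yaw −15°. The short cover at (200,15) and the cup at (480,115) are clear.

Run:
```python
from h import *
plan(423.5,-309.4,74.5,-15)
```

```text
t 10.35 pos [ 433.7 -314.   249.9] yaw -16.03 F [-0.2  0.8  1. ] w 60.3
turn [-0.0005  0.0005 -0.018 ] shift [-0.011  -0.0015  0.1754] rows>= 3.5
```

```bash
python3 -m pendant '[[[0,0,-0.018],[-0.005,-0.001,0.03],0.4],[[0,0,-0.018],[-0.011,-0.0015,0.07],0.4],[[0,0,-0.018],[-0.011,-0.0015,0.11],0.4],[[0,0,-0.018],[-0.011,-0.0015,0.14],0.4],[[0,0,-0.018],[-0.011,-0.0015,0.16],0.4],[[0,0,-0.018],[-0.011,-0.0015,0.17],0.4],[[0,0,-0.018],[-0.011,-0.0015,0.175],0.4],[[0,0,-0.018],[-0.011,-0.0015,0.175],0.4]]'
python3 -m pendant '[[[0,0,0],[0,0,0],-0.3],[[0,0,0],[0,0,0],-0.3],[[0,0,0],[0,0,0],-0.3],[[0,0,0],[0,0,0],-0.3],[[0,0,0],[0,0,0],-0.3]]' 30
```

```text
clock: 11.15
tool_pos: [423.9, -310.0, 75.3]
tool_rot: [0.0, 0.991, -0.13, 0.0]
force: [0.6, -0.1, 0.5]
width: 60.0
clock: 11.65
tool_pos: [424.0, -310.8, 76.2]
tool_rot: [0.0, 0.991, -0.131, 0.001]
force: [-0.2, 2.2, 6.7]
width: 41.2
```

```bash
python3 -m pendant '[[[0,0,0],[0,0,-0.01],-0.3],[[0,0,0],[0,0,-0.03],-0.3],[[0,0,0],[0,0,-0.07],-0.3],[[0,0,0],[0,0,-0.11],-0.3],[[0,0,0],[0,0,-0.15],-0.3],[[0,0,0],[0,0,-0.18],-0.3],[[0,0,0],[0,0,-0.18],-0.3],[[0,0,0],[0,0,-0.18],-0.3]]'
python3 - <<'E'
from h import *
d=snap('wrist','w7');im=d['pixels'].astype(int);W=cloud(d)
plan(595.9,67.9,255,-24.35)
q=ctrl.sense();R=Ro.from_quat(np.r_[q['tool_rot'][1:],q['tool_rot'][0]])
T=R.inv().apply(W.reshape(-1,3)-q['tool_pos'])
m=(T[:,2]>50)&(T[:,2]<80)&(abs(T[:,1])<19)&(abs(T[:,0])<45);T=T[m]
print(m.sum(),'cover in tool',np.percentile(T,[1,50,99],axis=0).round(1))
E
```

```text
clock: 12.45
tool_pos: [423.2, -310.4, 256.0]
tool_rot: [0.001, 0.991, -0.131, 0.001]
force: [0.1, 1.1, -1.4]
width: 41.0
t 12.5 pos [ 422.8 -310.1  254.8] yaw -15.03 F [-0.5  0.4 -0.9] w 41.2
turn [-1.000e-04  4.000e-04  1.626e-01] shift [ 6.92e-02 -4.10e-01 -2.00e-04] rows>= 8.3
10502 cover in tool [[-29.4 -18.6  55.8]
 [  5.3   0.   57.2]
 [ 30.6  18.6  70.8]]
```

View pics/w7.png

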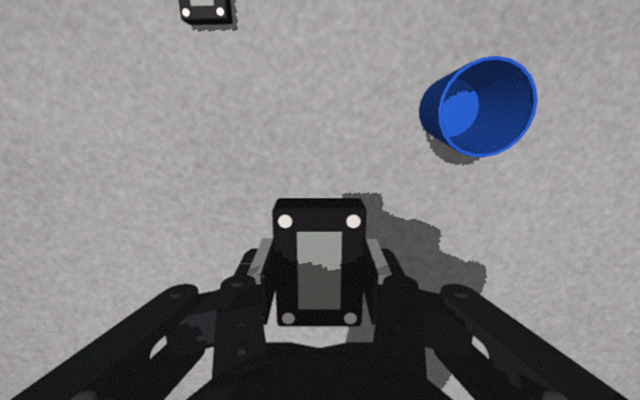

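The cover is held level and centred: its ends are at −29/+31 mm in the tool frame. Now to the fixture.

```bash
python3 -m pendant '[[[0,0,0.01],[0.003,-0.02,0],-0.3],[[0,0,0.03],[0.01,-0.06,0],-0.3],[[0,0,0.05],[0.018,-0.105,0],-0.3],[[0,0,0.07],[0.025,-0.15,0],-0.3],[[0,0,0.09],[0.033,-0.195,0],-0.3],[[0,0,0.11],[0.04,-0.24,0],-0.3],[[0,0,0.13],[0.048,-0.285,0],-0.3],[[0,0,0.15],[0.055,-0.325,0],-0.3]]'
python3 -m pendant '[[[0,0,0.005],[0.006,-0.035,0],-0.3],[[0,0,0.01],[0.011,-0.065,0],-0.3],[[0,0,0.0126],[0.014,-0.081,0],-0.3],[[0,0,0.0126],[0.0145,-0.085,0],-0.3],[[0,0,0.0126],[0.0145,-0.085,0],-0.3],[[0,0,0.0126],[0.0145,-0.085,0],-0.3],[[0,0,0.0126],[0.0145,-0.085,0],-0.3]]'
python3 - <<'E'
from h import *
plan(595.9,67.9,174,-24.35)
E
```

```text
clock: 13.3
tool_pos: [560.3, -8.6, 253.0]
tool_rot: [0.0, 0.979, -0.205, -0.002]
force: [0.3, -1.3, -0.2]
width: 41.2
clock: 14.0
tool_pos: [607.4, 60.1, 254.8]
tool_rot: [0.0, 0.977, -0.211, -0.0]
force: [0.5, -0.4, -1.6]
width: 41.0
t 14.0 pos [607.4  60.1 254.8] yaw -24.42 F [ 0.5 -0.4 -1.6] w 41.0
turn [ 0.0005  0.0005 -0.0011] shift [-0.0137 -0.0024  0.0808] rows>= 1.6
```

```bash
python3 -m pendant '[[[0,0,0],[-0.007,-0.0012,0],-0.3],[[0,0,0],[-0.0137,-0.0024,0.01],-0.3],[[0,0,0],[-0.0137,-0.0024,0.03],-0.3],[[0,0,0],[-0.0137,-0.0024,0.05],-0.3],[[0,0,0],[-0.0137,-0.0024,0.065],-0.3],[[0,0,0],[-0.0137,-0.0024,0.073],-0.3],[[0,0,0],[-0.0137,-0.0024,0.075],-0.3],[[0,0,0],[-0.0137,-0.0024,0.075],-0.3]]'
python3 - <<'E'
from h import *
plan(595.9,67.9,172,-24.35)
E
```

```text
clock: 14.8
tool_pos: [596.6, 69.2, 179.9]
tool_rot: [0.0, 0.978, -0.211, -0.0]
force: [-0.4, 0.4, -1.1]
width: 41.1
t 14.8 pos [596.6  69.2 179.9] yaw -24.34 F [-0.4  0.4 -1.1] w 41.1
turn [0.     0.     0.0002] shift [-0.0001  0.0014  0.0079] rows>= 0.2
```

```bash
python3 -m pendant '[[[0,0,0],[0,0.0014,0.002],-0.3],[[0,0,0],[0,0.0014,0.004],-0.3],[[0,0,0],[0,0.0014,0.006],-0.3],[[0,0,0],[0,0.0014,0.007],-0.3],[[0,0,0],[0,0.0014,0.007],-0.3]]'
python3 -m pendant '[[[0,0,0],[0,0,0.0005],-0.3],[[0,0,0],[0,0,0.001],-0.3],[[0,0,0],[0,0,0.001],-0.3]]'
```

```text
clock: 15.3
tool_pos: [595.9, 67.9, 172.8]
tool_rot: [0.0, 0.978, -0.211, -0.0]
force: [0.0, 0.0, -0.5]
width: 41.0
clock: 15.6
tool_pos: [595.9, 67.9, 171.9]
tool_rot: [-0.0, 0.978, -0.211, -0.0]
force: [0.1, 0.1, -0.6]
width: 41.4
```

```bash
python3 -m pendant '[[[0,0,0],[0,0,0.0005],-0.3],[[0,0,0],[0,0,0.001],-0.3],[[0,0,0],[0,0,0.001],-0.3]]'
```

```text
clock: 15.9
tool_pos: [596.0, 67.9, 171.2]
tool_rot: [-0.0, 0.978, -0.211, 0.0]
force: [-1.7, -0.3, 2.9]
width: 41.2
```

```bash
python3 -c "
from h import *
plan(595.9,67.9,170,-24.35)"
```

```text
t 15.9 pos [596.   67.9 171.2] yaw -24.34 F [-1.7 -0.3  2.9] w 41.2
turn [-0.0001 -0.0001  0.0002] shift [-0.0001  0.      0.0012] rows>= 0.0
```

Contact at 171.2, as expected. I'll press a hair more, release and retreat.

```bash
python3 -m pendant '[[[0,0,0],[0,0,0.0003],-0.3],[[0,0,0],[0,0,0.0003],0.15],[[0,0,0],[0,0,0.0003],0.3],[[0,0,0],[0,0,0.0003],0.3],[[0,0,0],[0,0,-0.01],0.3],[[0,0,0],[0,0,-0.04],0.3],[[0,0,0],[0,0,-0.08],0.3],[[0,0,0],[0,0,-0.12],0.3]]'
python3 -m pendant '[[[0,0,0],[-0.025,0,-0.03],0.3],[[0,0,0],[-0.05,0,-0.06],0.3],[[0,0,0],[-0.06,0,-0.06],0.3],[[0,0,0],[-0.06,0,-0.06],0.3],[[0,0,0],[-0.06,0,-0.06],0.3]]'
python3 - <<'E'
from h import *
d=snap('wrist','w8');W=cloud(d);S=W.reshape(-1,3)
L=Ro.from_euler('z',24.35,degrees=True).apply(S-[595.8,67.9,0])   # fixture frame
P=L[(abs(L[:,0])<33.5)&(abs(L[:,1])<24)&(abs(L[:,2]-113)<4)]
print('cover top in fixture frame',len(P),np.median(P[:,2]),rect(P[:,:2]),np.percentile(P,[.5,99.5],axis=0).round(1))
A=np.c_[P[:,:2],np.ones(len(P))];print('tilt',np.linalg.lstsq(A,P[:,2],rcond=None)[0])
u,v=project(d,[[596,68,110]])[0].round().astype(int)
b=snap('scene','s8');u2,v2=project(b,[[596,68,70]])[0].round().astype(int)
c=lambda i,u,v,r:cv2.resize(i[max(v-r,0):v+r,max(u-r,0):u+r],(400,400),interpolation=cv2.INTER_CUBIC)
cv2.imwrite('pics/c8.png',np.hstack([c(d['pixels'],u,v,75),c(b['pixels'],u2,v2,40)]))
E
```

```text
clock: 16.7
tool_pos: [595.6, 67.8, 292.5]
tool_rot: [0.0, 0.978, -0.211, -0.0]
force: [1.1, -0.5, 1.2]
width: 55.5
clock: 17.2
tool_pos: [541.2, 92.5, 350.5]
tool_rot: [0.0, 0.978, -0.211, -0.0]
force: [-0.3, -0.6, -0.4]
width: 55.6
cover top in fixture frame 2799 112.89107512887875 (array([-1.1, -0.1]), array([60.2, 41.9]), -0.0) [[-31.  -20.7 110.9]
 [ 28.9  20.6 114.9]]
tilt [ 1.50645086e-03 -8.39889187e-04  1.12896749e+02]
```

View pics/c8.png

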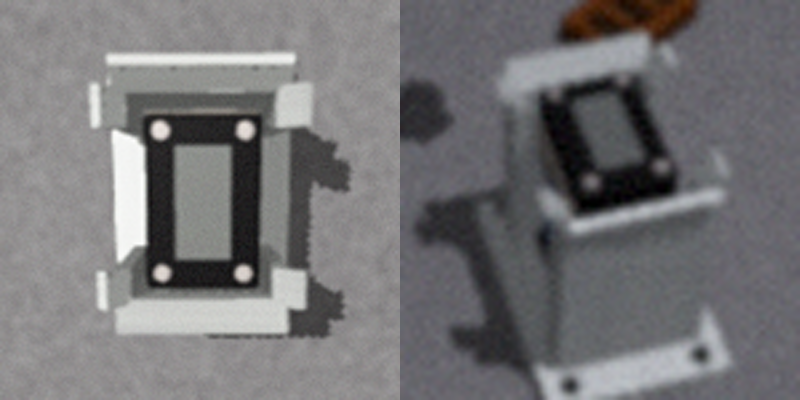

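```bash
python3 -c "
from plant import ctrl
print(ctrl.sense()['clock'],ctrl.close_job())"
```

```text
the job is handed in; nothing more can be done
17.3 None
```

The three-window spacer and then the full-length cover are stacked on the block in the fixture. Both were lowered until light contact (about 3–4 N) before release. I handed the job in at 17.3 s with the arm clear; the hand-in gave no verdict.

**Last checks:**
- **Height:** the spacer top measured 94.8 mm and the cover top 112.9 mm, against 95 and 113 mm expected.
- **Cover:** it reads level (slopes under 0.002) and square to the fixture (0.0°). It is centred across the fixture, and about 1 mm off along its length, within the 2 mm calibration.
- **Spacer:** a thin sliver of it shows at one end under the cover, so the two may be 1–2 mm apart along the length. I left that as it was.
- **Check that disagreed:** the automatic outline of the placed spacer came out too big (68.6 × 63.7 mm) because it picked up parts of the guides. I judged the spacer by its height and by eye instead.
- **Block:** before stacking it sat within 0.5 mm of the fixture centre and turned about 1°. I did not measure it again.

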